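# Shunt the puppet blanks home and bolt them in

## Task

Four wooden puppet-body blanks stand in one touching row on the rail of the drilling jig. Push on the rearmost blank only, so that the whole row slides along together as one train until it is fully home against the end stop; then push the jig's locking bolt fully in across the rail behind the row. Only push: do not grasp or lift anything, do not touch the other three blanks, leave the loose things nearby alone, and finish with the hand clear.

Things in the scene. Friction and masses are not known exactly. Their poses are not given: they have to be found in the camera images.
- jig: Drilling jig fixed to the bench: grey board base 360 x 74 x 12 mm with a straight rail, a 41 mm wide channel (floor 12 mm above the bench) between two 8 mm fences (tops 22 mm). Origin: on the bench under the channel's middle. x runs along the channel to the end stop, roughly to the robot's left (turned up to 0.4 rad); y across it, to the robot's side; z up. Channel ends, open, at x = -180 mm.
- stop_face (a point): Middle of the inner face of the end stop, which the row must come up against: x = +160 mm of the jig, 32 mm above the bench. The stop is a dark wooden block, 20 mm thick, 60 mm wide, top 52 mm above the bench.
- block1: Leading blank, nearest the end stop; fully home at x = +142 mm of the jig. Wooden, 36 mm long (along the rail), 38 mm wide, 40 mm high, a small dark drilling mark on top, about 40 g; slides freely. Origin: centre of its underside, 12 mm above the bench on the rail.
- block2: Second blank of the row. Wooden, 36 mm long (along the rail), 38 mm wide, 40 mm high, a small dark drilling mark on top, about 40 g; slides freely. Origin: centre of its underside, 12 mm above the bench on the rail.
- block3: Third blank of the row. Wooden, 36 mm long (along the rail), 38 mm wide, 40 mm high, a small dark drilling mark on top, about 40 g; slides freely. Origin: centre of its underside, 12 mm above the bench on the rail.
- block4: Rearmost blank, farthest from the stop: the one to push, on its rear face, 18 mm behind the origin. With the row fully home it is at x = +34 mm of the jig. Wooden, 36 mm long (along the rail), 38 mm wide, 40 mm high, a small dark drilling mark on top, about 40 g; slides freely. Origin: centre of its underside, 12 mm above the bench on the rail.
- bolt (a joint): Bolt travel, m: about 0 drawn back to the robot's side, 0.055 fully in across the channel (mechanical stop). 1.5 N dry friction; stays where left. An aluminium bar 14 x 9 mm, 24 to 33 mm above the bench, along y at x = +5 mm of the jig, over the fence tops. Drawn back it is clear of the channel; fully in it lies 4 mm behind a row that is home; a row left short blocks it.
- bolt_push_face (a point): Middle of the push face of the bolt's dark wooden end piece (32 mm wide along the rail, 12 mm thick, 18 to 52 mm above the bench), facing the robot's side (+y of the jig), 37 mm above the bench. At bolt = 0 it is at x = +5, y = +118 mm of the jig. Push it along -y. Guide cheeks for the bar, y = 32 to 50 mm, are 33 mm high.
- spare: Bystander: a spare blank like the others (36 x 38 x 40 mm) standing on the bench to the robot's right; origin at the centre of its underside.
- can: Bystander: flat yellow tin with a red nozzle, 34 x 62 mm, 111 mm high, standing to the robot's left; origin at the centre of its underside.
- figure: Bystander: small carved wooden rabbit figure, 60 mm across, 110 mm high, standing to the robot's right, farther out than the spare blank; origin at the centre of its underside.
Things that resemble listed ones, but are neither listed nor needed, are in the scene too. What is shaped like the block3 but blue is not meant.

How it is judged:
On the way, in this order (a step that is already met when the one before it is completed fails the run):
1. the row is pushed fully home against the end stop, bolt still drawn back (x of block1 in the frame of jig above 0.1395 m and x of block4 in the frame of jig above 0.0305 m and value of joint bolt below 0.025 m), for 0.2 s.
2. the bolt is pushed fully in behind the row (x of block1 in the frame of jig above 0.1395 m and x of block4 in the frame of jig above 0.0305 m and value of joint bolt above 0.05 m), for 0.2 s.
At the end, for the whole second after the job is handed in: All four blanks rest flat in the channel, the leading one within 2.5 mm of the end stop and the rearmost within 3.5 mm of its home place, and the bolt is in by more than 50 of its 55 mm (all of step 2 and z of block1 in the frame of jig between 0.009 and 0.015 m and z of block2 in the frame of jig between 0.009 and 0.015 m and z of block3 in the frame of jig between 0.009 and 0.015 m and z of block4 in the frame of jig between 0.009 and 0.015 m and linear speed of each of block1, block2, block3, block4 below 0.01 m/s); the robot touches nothing.
It fails at once if a blank is lifted off the rail (more than 8 mm) or tipped over (z of any of block1, block2, block3, block4 in the frame of jig above 0.02 m or angle between any of block1, block2, block3, block4's own z axis and vertical above 0.4 rad).
It fails at once if the robot touches one of the three front blanks (only the rearmost may be pushed) (contact force between any of the fingers, the arm and block1 above 0.3 N or contact force between any of the fingers, the arm and block2 above 0.3 N or contact force between any of the fingers, the arm and block3 above 0.3 N).
It fails at once if the row comes apart by more than 15 mm (distance between block1 and block4 above 0.124 m).
It fails at once if a bystander (spare blank, tin, figure) is moved more than 15 mm (distance of any of spare, can, figure from where it was at the start of the episode above 0.015 m).
It also fails if it takes over 48 s, if anything falls off the work surface, if the arm or the gripper's body presses on something with over 40 N, if the wrist force passes 120 N, or if a joint passes its speed limit or range.

## Robot

A 6-joint arm with a two-finger parallel gripper is mounted at the origin on the work surface. World frame = base frame: x ahead of the robot, y to its left, z up, the work surface at z = 0. Lengths are in m, angles in rad, forces in N, time in s.
With the tool pointing down it reaches from about 0.375 to 0.975 m from the base axis. Payload 3.8 kg.
Tool frame: the origin (TCP) lies midway between the tips of the shut fingers; the grasp point (between the pads) lies 19 mm behind it; z points along the fingers, y is the direction in which the jaws open and shut (so a half turn about z gives the same grasp; the last joint's range is limited). The gripper opens to 85 mm and grips with 20 to 120 N. Pads are 22 mm wide; open, the fingers measure 114 mm over their backs; the gripper's body (76 mm by 85 mm) begins 54 mm behind the grasp point. The pads swing forward as they close: fully open they stand 13 mm farther back than shut.
Start: joints at [-1.295, 0.264, 1.604, -0, 1.274, -0.037], TCP at [0.208, -0.642, 0.231] pointing down, gripper open.
Joint ranges: [-2.63, 2.63], [-0.94, 2.18], [0.31, 2.57], [-1.31, 4.45], [0, 2.66], [-2.55, 2.55]. Speed limits (rad/s): [2.57, 2.57, 3.14, 3.14, 3.14, 3.14].

## Interface

Orientations are given as [roll, pitch, yaw] about the fixed x, y, z axes, in that order (R = Rz(yaw) Ry(pitch) Rx(roll)).
In Python, from bench import arm gives the robot as it stands.
- The arm moves only by the shell command python3 -m handwheel 'ROWS' [OPENING]. ROWS is a JSON object of lists of equal length, an entry for each row: "slide": the shift along the tool's x, y, z scaled (see below), a list of three; "turn": the turn about the tool's z scaled (see below). In form: {"slide": [[tx, ty, tz], ...], "turn": [turn, ...]}. A call has 1 to 12 rows; each row is the pose to reach, as a shift and turn from the pose commanded when the call began, along the tool's axes at that moment, turning the shorter way round; what a row does not reach only later rows make up. The controller multiplies each number of a shift by 1000 mm and each number of a turn by pi rad. A row lasts 1/12 s, in which the tool goes at most 41.7 mm and 7.16 degrees, less where a joint would pass 70% of its speed; a pose out of reach is approached as far as the arm can. A call with a number of a shift or a turn outside -1 to 1 is refused whole. A call with a gripper value outside its range is refused whole. OPENING is the gripper command: -1 is shut, 1 is fully open, values between are in proportion, set as the call begins (- or left out, the last holds). The fingers move at their own pace and stop on an object; the grip force is fixed at half the most. Time passes only in rows, so rows that repeat a pose let the fingers close. It gives the time, the measured TCP pose, the force and the opening at its end, in the units of the state.
- arm.get_state(): the state, without advancing time (a new reading comes with each control period).
- arm.camera(name): name is "side" or "top" or "wrist"; returns the picture (420x560x3 uint8, red, green, blue); there is no depth.
- arm.get_calibration(name): a dict with "fx", "fy", "cx", "cy" (pixels), "rvec" (rotation vector, rad) and "tvec" (3), from world to camera coordinates, as OpenCV has them. Camera axes: x right, y down, z forward; pixel columns grow to the right and rows downward; lengths in m; the calibration is good to about 2 mm. The wrist camera is an equidistant fisheye: a pixel r from the principal point sees the ray r / f radians off the axis. A picture is of the moment at which its call begins: read the wrist's pose just before it. get_calibration takes no time and is no camera call; for the wrist camera it gives the pose at the moment of the call.
- arm.sign_off(): hands the job in, once; it reports no verdict.
The state is a dict: "time_s": time; "joint_positions": joint angles; "qvel": joint speeds; "effort": joint torques, N m; "position": TCP position; "orientation": TCP orientation; "wrist_force": force on the tool from outside, world axes, zero at the start; "ft_torque": the same for the moment, N m; "grip_width": finger opening in m.
Only numpy, scipy, OpenCV 4.12 (cv2) and the standard library are available. Lean on these libraries where they do the work, as an engineer would, in place of code of your own. Each camera call takes 0.05 s, during which the arm holds its last target. There are 200 camera calls.

## Working session

There is one attempt and no reset: what is moved stays moved. The work goes in short steps, Python scripts to look and compute and a shell command to move; the robot and the scene stay as the last step left them, time stands still between calls to the robot, and variables do not carry over. Pictures are saved under pics/ and viewed, about 8 in all and at most 12, crops included, and the job is handed in when it is done.

```bash
mkdir -p pics; ls
python3 - <<'E'
from bench import arm
import cv2,numpy as np
print(arm.get_state())
for n in("top","side"):
    c=arm.get_calibration(n);print(n,c)
    cv2.imwrite(f"pics/{n}0.png",arm.camera(n)[:,:,::-1])
E
```

```text
pics
{'time_s': 0.0, 'joint_positions': array([-1.29492034e+00,  2.64742579e-01,  1.60539420e+00,  3.25511273e-06,
        1.27373046e+00, -3.69282951e-02]), 'qvel': array([-3.19381165e-05,  7.78408926e-04, -4.86407657e-04, -6.03778201e-04,
        5.15865002e-04,  2.54420822e-03]), 'effort': array([ 1.48989508e-03, -5.15111876e+01, -3.67307353e+01,  1.98374198e-05,
        1.26892951e-02, -4.45047178e-06]), 'position': array([ 0.20749265, -0.64152759,  0.22995827]), 'orientation': array([-3.13931974e+00, -8.70855003e-05,  3.12803226e-01]), 'wrist_force': array([ 0.28192891,  0.48526111, -0.26573914]), 'ft_torque': array([-0.00846067, -0.01019322,  0.01180866]), 'grip_width': 0.08525510209820227}
top {'fx': 420.18180909332574, 'fy': 420.18180909332574, 'cx': 272.070437287269, 'cy': 209.52059185305714, 'rvec': array([ 2.14198834, -2.16080354,  0.13679252]), 'tvec': array([0.0010222 , 0.54742145, 0.99868078])}
side {'fx': 546.3164502952883, 'fy': 546.3164502952883, 'cx': 275.87182376047906, 'cy': 204.45066709728147, 'rvec': array([ 0.31949243, -2.82380907,  1.14532878]), 'tvec': array([0.52509633, 0.14812727, 1.33404371])}
```

View pics/top0.png

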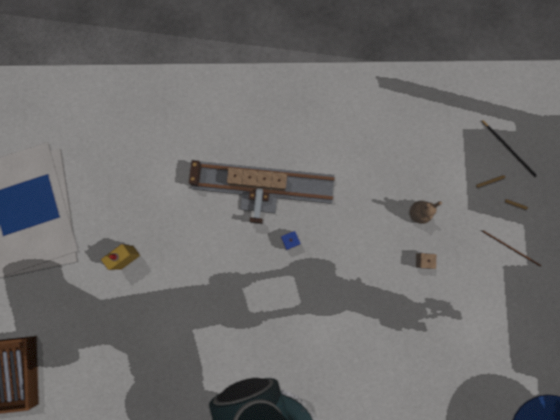

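View pics/side0.png

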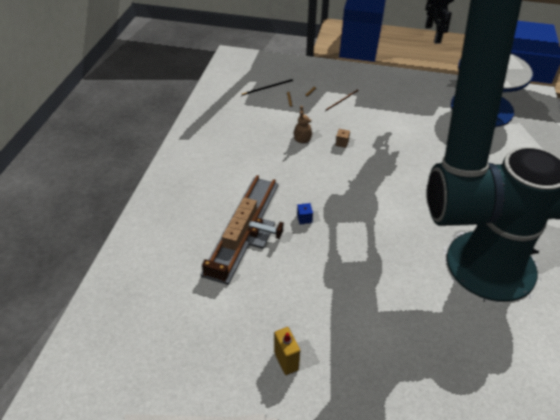

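The top view shows the jig around (262,182). The stop is at (195,173), the row of four from about (229,176) to (287,181), and the bolt end piece at (257,219). Things that could be mistaken for a row blank are the blue block (291,240) and the spare (427,260). The tin is at (121,257) and the figure at (423,211). My target is the right-hand wooden blank in the channel, near (280,180). I'll check it in a close crop.

```bash
cat > h.py <<'E'
import cv2,numpy as np
from bench import arm
def ray(n,uv):
    c=arm.get_calibration(n);R=cv2.Rodrigues(np.array(c["rvec"]))[0]
    uv=np.atleast_2d(uv).astype(float)
    d=np.c_[(uv[:,0]-c["cx"])/c["fx"],(uv[:,1]-c["cy"])/c["fy"],np.ones(len(uv))]@R
    return -R.T@c["tvec"],d
def onplane(n,uv,z):
    o,d=ray(n,uv);return o+d*((z-o[2])/d[:,2])[:,None]
E
python3 - <<'E'
from h import *
im=cv2.imread("pics/top0.png");x0,y0=180,145
cr=im[y0:y0+110,x0:x0+165]
cv2.imwrite("pics/c1.png",cv2.resize(cr,None,fx=4.8,fy=4.8,interpolation=cv2.INTER_CUBIC))
hsv=cv2.cvtColor(cr,cv2.COLOR_BGR2HSV)
for p in[(240,177),(272,181),(280,180),(250,167),(310,175),(257,219),(195,165),(310,199),(310,187)]:print(p,hsv[p[1]-y0,p[0]-x0])
E
```

```text
(240, 177) [ 14  87 112]
(272, 181) [ 14  81 110]
(280, 180) [13 90 91]
(250, 167) [135   5  94]
(310, 175) [ 9 77 89]
(257, 219) [ 8 73 56]
(195, 165) [ 17 120 100]
(310, 199) [110   9  85]
(310, 187) [114  14  92]
```

View pics/c1.png

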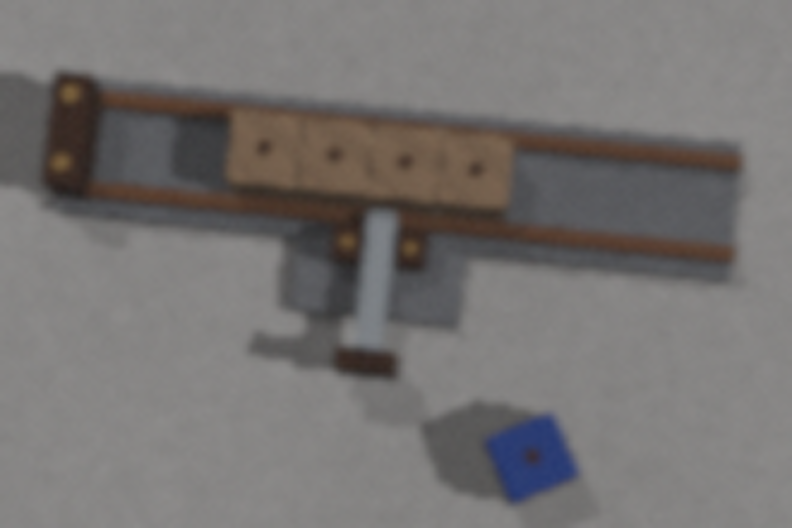

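The crop shows the four row blanks with drilling marks at crop px (264,147), (335,154), (406,161) and (476,169). The stop top is at (73,133), the fence ends at (740,160) and (732,254), and the end piece at (366,361). The blue block at (533,457) is outside the rail.

```bash
cat >> h.py <<'E'
def px(p): return (np.array(p,float)+.5)/4.8-.5+[180,145]
E
python3 - <<'E'
from h import *
d=onplane("top",px([(264,147),(335,154),(406,161),(476,169)]),.052)
f=onplane("top",px([(740,160),(732,254)]),.022)
s=onplane("top",px([(73,133)]),.052)
e=onplane("top",px([(366,361)]),.052)
b=onplane("top",px([(533,457)]),.040)
print("dots",d.round(4),np.linalg.norm(np.diff(d,axis=0),axis=1));print("fence",f.round(4),np.linalg.norm(f[1]-f[0]))
print("stop",s.round(4),"end",e.round(4),"blue",b.round(4))
g=f.mean(0)
v=(s[0]-g)[:2];yaw=np.arctan2(v[1],v[0]);print("len (350)",np.linalg.norm(v),"yaw",yaw,"row yaw",np.arctan2(*(d[0]-d[3])[1::-1]))
u=v/np.linalg.norm(v);w=np.array([-u[1],u[0]])
# jig origin from both ends
O=(g[:2]+180*u/1e3+s[0,:2]-170*u/1e3)/2;print("O",O)
for n,P in(("dots",d),("fence",f),("end (5,112)",e),("blue",b)):
    print(n,(np.c_[(P[:,:2]-O)@u,(P[:,:2]-O)@w]*1e3).round(1))
for n,q,z in(("can",(121,257),.1),("spare",(427,260),.04),("fig",(423,211),.08)):print(n,onplane("top",q,z).round(3))
E
```

```text
dots [[ 0.6309  0.0873  0.052 ]
 [ 0.6269  0.051   0.052 ]
 [ 0.623   0.0148  0.052 ]
 [ 0.6185 -0.0208  0.052 ]] [0.03648551 0.03643877 0.03594073]
fence [[ 0.6281 -0.1598  0.022 ]
 [ 0.5782 -0.1543  0.022 ]] 0.05021132337304757
stop [[0.6392 0.1851 0.052 ]] end [[0.5206 0.0356 0.052 ]] blue [[ 0.4722 -0.0483  0.04  ]]
len (350) 0.3440002574661262 yaw 1.4659470350972612 row yaw 1.456073461421035
O [0.62167688 0.01898077]
dots [[ 68.9  -2. ]
 [ 32.4  -1.9]
 [ -4.   -1.7]
 [-39.9  -1. ]]
fence [[-177.1  -25.1]
 [-176.9   25.1]]
end (5,112) [[  5.9 102.3]]
blue [[-82.5 141.6]]
can [[0.433 0.341 0.1  ]]
spare [[ 0.421 -0.376  0.04 ]]
fig [[ 0.535 -0.359  0.08 ]]
```

```bash
cat >> h.py <<'E'
from scipy.spatial.transform import Rotation as Ro
O=np.array([.6217,.0190]);Y=1.460
u=np.array([np.cos(Y),np.sin(Y)]);w=np.array([-u[1],u[0]])
def J(xj,yj,z): return np.r_[O+u*xj/1e3+w*yj/1e3,z]
def go(P,yaw=Y-np.pi/2):
    s=arm.get_state();R=Ro.from_euler("xyz",s["orientation"])
    print("slide",(R.inv().apply(P-s["position"])).round(4),"turn",-((yaw-s["orientation"][2]+np.pi)%(2*np.pi)-np.pi)/np.pi)
def st():
    s=arm.get_state();p=s["position"][:2]-O
    print("t",s["time_s"],"jig",(p@u*1e3).round(1),(p@w*1e3).round(1),"z",s["position"][2].round(4),"rpy",s["orientation"].round(3),"F",s["wrist_force"].round(1),"q",s["joint_positions"].round(2),s["grip_width"])
E
python3 -c "
from h import *
go(J(-105,-1,.20))"
```

```text
slide [ 0.5551 -0.4049  0.0309] turn 0.13484850399859968
```

```bash
python3 -m handwheel '{"slide":[[0.3,-0.22,0.02],[0.3,-0.22,0.02],[0.3,-0.22,0.02],[0.3,-0.22,0.02],[0.3,-0.22,0.02],[0.3,-0.22,0.02],[0.3,-0.22,0.02],[0.3,-0.22,0.02],[0.3,-0.22,0.02],[0.3,-0.22,0.02],[0.3,-0.22,0.02],[0.3,-0.22,0.02]],"turn":[0.135,0.135,0.135,0.135,0.135,0.135,0.135,0.135,0.135,0.135,0.135,0.135]}' -1; python3 -c "
from h import *
st();go(J(-105,-1,.20))"
```

```text
time_s: 1.1
position: [0.4253, -0.3405, 0.211]
orientation: [3.141, 0.001, -0.11]
wrist_force: [-0.2, -0.6, 0.1]
grip_width: 0.0001
t 1.1 jig -379.0 155.4 z 0.211 rpy [ 3.141e+00  1.000e-03 -1.100e-01] F [-0.2 -0.6  0.1] q [-0.72  0.03  1.91 -0.    1.2   0.96] 8.344487932951308e-05
slide [ 0.1566 -0.2739  0.0108] turn 0.00023357447108717942
```

```bash
python3 -m handwheel '{"slide":[[0.157,-0.274,0.01],[0.157,-0.274,0.01],[0.157,-0.274,0.01],[0.157,-0.274,0.01],[0.157,-0.274,0.01],[0.157,-0.274,0.01],[0.157,-0.274,0.01],[0.157,-0.274,0.01],[0.157,-0.274,0.07],[0.157,-0.274,0.07],[0.157,-0.274,0.07],[0.157,-0.274,0.07]],"turn":[0,0,0,0,0,0,0,0,0,0,0,0]}'
python3 - <<'E'
from h import *
st();go(J(-105,-1,.026))
im=arm.camera("wrist")
cv2.imwrite("pics/w1.png",im[:,:,::-1])
c=arm.get_calibration("wrist");R=cv2.Rodrigues(np.array(c["rvec"]))[0]
# predicted pixels of jig points
for n,P in(("rear face top mid",J(-58,0,.052)),("rear face top edges",J(-58,19,.052)),("",J(-58,-19,.052)),("fence end+",J(-180,24.5,.022)),("fence end-",J(-180,-24.5,.022)),("dot4",J(-40,0,.052)),("endpiece top",J(5,112,.052)),("tcp floor",J(-105,-1,.012))):
    q=R@P+c["tvec"];r=np.hypot(q[0],q[1]);th=np.arctan2(r,q[2]);print(n,c["cx"]+c["fx"]*th*q[0]/r,c["cy"]+c["fy"]*th*q[1]/r)
E
```

```text
time_s: 2.1
position: [0.6105, -0.0872, 0.1396]
orientation: [3.142, 0.004, -0.113]
wrist_force: [0.0, -0.5, 0.1]
grip_width: -0.0001
t 2.1 jig -106.8 -0.7 z 0.1396 rpy [ 3.142  0.004 -0.113] F [ 0.  -0.5  0.1] q [-0.18  0.23  1.82 -0.    1.09  1.5 ] -6.666819063727245e-05
slide [ 0.0008 -0.0018  0.1136] turn -0.0008017928352514886
rear face top mid 211.51773143254087 218.47646224934044
rear face top edges 213.16520570000205 241.83874959791257
 210.03343452201216 193.98977098632315
fence end+ 360.0726158249961 234.07716253494877
fence end- 364.0176055305126 178.8922251019005
dot4 188.67022575215702 218.45493309969655
endpiece top 156.51145300644663 332.55120416221746
tcp floor 274.1869048676395 202.9642678040589
```

View pics/w1.png

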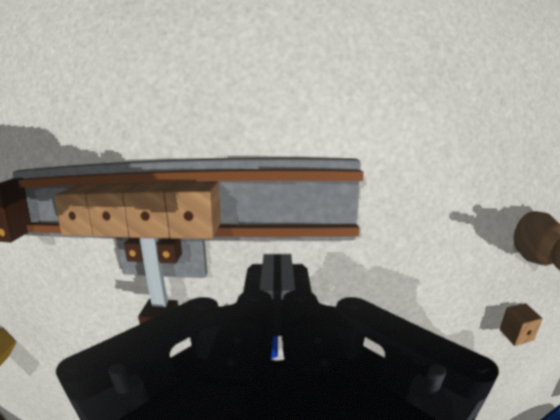

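The wrist view agrees with the map. The mark of block4 is at (188,216), predicted (189,218). The fence ends are at (362,175) and (360,231), so the channel lies about 2 mm farther from the robot than I estimated. The end piece at (158,309) sits about 10 mm in from y = 118, which agrees with the top view. Next I'll lower behind the row.

```bash
python3 -m handwheel '{"slide":[[0.003,-0.001,0.04],[0.003,-0.001,0.08],[0.003,-0.001,0.1],[0.003,-0.001,0.113],[0.003,-0.001,0.113],[0.003,-0.001,0.113]],"turn":[0,0,0,0,0,0]}'
python3 - <<'E'
from h import *
st()
for n in("top","wrist"):
    im=arm.camera(n)[:,:,::-1]; 
    if n=="top": a=cv2.resize(im[145:255,180:345],(560,373),interpolation=cv2.INTER_CUBIC)
    else: b=im[100:320,0:400]
cv2.imwrite("pics/m2.png",np.vstack([a,np.pad(b,((0,0),(0,160),(0,0)))]))
E
```

```text
time_s: 2.65
position: [0.6162, -0.086, 0.0298]
orientation: [3.141, -0.002, -0.112]
wrist_force: [1.4, -0.0, 0.1]
grip_width: -0.0003
t 2.65 jig -105.0 -6.2 z 0.0298 rpy [ 3.141e+00 -2.000e-03 -1.120e-01] F [ 1.4 -0.   0.1] q [-0.18  0.36  1.89 -0.    0.9   1.5 ] -0.0002648402819379922
```

View pics/m2.png

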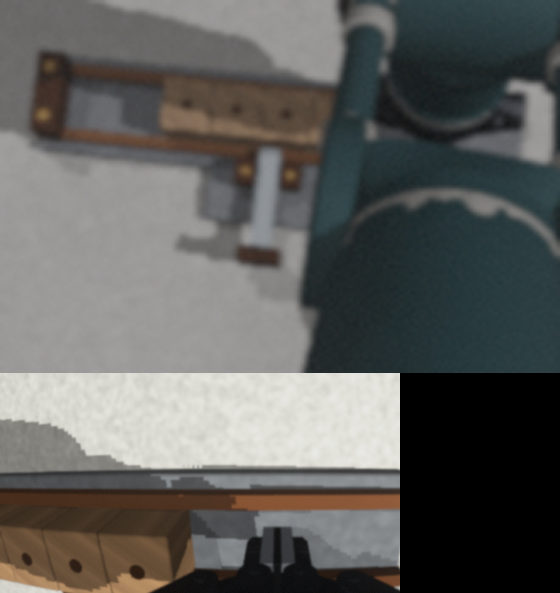

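The tips are in the channel at wrist px (277,530), clear of the fences, with the rear face of the row ahead at about (185,545). The hand sits about 3 mm too far over, so I'll correct that while pushing slowly.

```bash
python3 -m handwheel '{"slide":[[-0.003,-0.008,0.002],[-0.003,-0.016,0.002],[-0.003,-0.022,0.002],[-0.003,-0.026,0.002],[-0.003,-0.03,0.002],[-0.003,-0.034,0.002],[-0.003,-0.038,0.002],[-0.003,-0.042,0.002],[-0.003,-0.046,0.002],[-0.003,-0.05,0.002],[-0.003,-0.054,0.002],[-0.003,-0.058,0.002]],"turn":[0,0,0,0,0,0,0,0,0,0,0,0]}'
python3 - <<'E'
from h import *
st()
im=arm.camera("wrist")[:,:,::-1]
cv2.imwrite("pics/w3.png",im[100:320,0:400])
E
```

```text
time_s: 3.75
position: [0.6186, -0.0269, 0.0264]
orientation: [3.141, -0.0, -0.111]
wrist_force: [-0.7, -1.5, 1.6]
grip_width: -0.0003
t 3.75 jig -45.9 -2.0 z 0.0264 rpy [ 3.141 -0.    -0.111] F [-0.7 -1.5  1.6] q [-0.08  0.36  1.89 -0.    0.89  1.6 ] -0.00027283527977175326
```

View pics/w3.png

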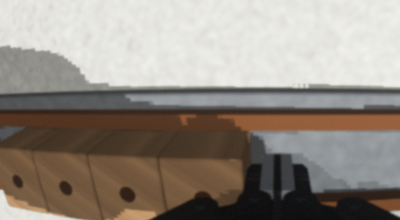

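Block4's rear face is at px x≈248, against the finger, and the row is together with about 1.5 N of push. I'll continue.

```bash
python3 -m handwheel '{"slide":[[0,-0.004,0],[0,-0.008,0],[0,-0.012,0],[0,-0.016,0],[0,-0.02,0],[0,-0.024,0],[0,-0.028,0],[0,-0.032,0],[0,-0.035,0],[0,-0.038,0],[0,-0.04,0],[0,-0.04,0]],"turn":[0,0,0,0,0,0,0,0,0,0,0,0]}'; python3 -c "
from h import *
st()"
```

```text
time_s: 4.8
position: [0.6229, 0.0133, 0.0262]
orientation: [-3.141, 0.0, -0.111]
wrist_force: [-0.4, -0.9, 0.3]
grip_width: 0.0
t 4.8 jig -5.6 -1.8 z 0.0262 rpy [-3.141  0.    -0.111] F [-0.4 -0.9  0.3] q [-0.02  0.36  1.88  0.    0.89  1.66] 4.1412285626995806e-05
```

```bash
python3 -m handwheel '{"slide":[[0,-0.001,0],[0,-0.002,0],[0,-0.003,0],[0,-0.004,0],[0,-0.005,0],[0,-0.005,0]],"turn":[0,0,0,0,0,0]}'; python3 -m handwheel '{"slide":[[0,-0.001,0],[0,-0.002,0],[0,-0.002,0]],"turn":[0,0,0]}'; python3 -c "
from h import *
st()"
```

```text
time_s: 5.3
position: [0.6234, 0.0178, 0.0262]
orientation: [-3.141, 0.0, -0.111]
wrist_force: [-0.3, -0.0, -0.7]
grip_width: 0.0003
time_s: 5.55
position: [0.6237, 0.0198, 0.0262]
orientation: [-3.141, 0.0, -0.111]
wrist_force: [0.3, 0.1, -0.2]
grip_width: 0.0002
t 5.55 jig 1.0 -1.8 z 0.0262 rpy [-3.141  0.    -0.111] F [ 0.3  0.1 -0.2] q [-0.01  0.37  1.88  0.    0.89  1.67] 0.00016493345562139974
```

```bash
for i in 1 2 3; do python3 -m handwheel '{"slide":[[0,-0.001,0],[0,-0.001,0]],"turn":[0,0]}' | grep -E "position|force"; done
python3 - <<'E'
from h import *
st()
a=cv2.resize(arm.camera("top")[145:255,180:290,::-1],(440,440),interpolation=cv2.INTER_CUBIC)
b=cv2.resize(arm.camera("side")[165:290,190:300,::-1],(352,400),interpolation=cv2.INTER_CUBIC)
cv2.imwrite("pics/m4.png",np.hstack([a,np.pad(b,((0,40),(0,0),(0,0)))]))
E
```

```text
position: [0.6238, 0.0208, 0.0262]
wrist_force: [-0.2, -0.4, -0.1]
position: [0.6239, 0.0218, 0.0263]
wrist_force: [0.2, -0.3, 0.2]
position: [0.624, 0.0227, 0.0263]
wrist_force: [0.9, -0.7, -0.0]
t 6.05 jig 3.9 -1.9 z 0.0263 rpy [ 3.142  0.    -0.111] F [ 0.9 -0.7 -0. ] q [-0.    0.37  1.88 -0.    0.89  1.68] -0.00022433432283994878
```

View pics/m4.png

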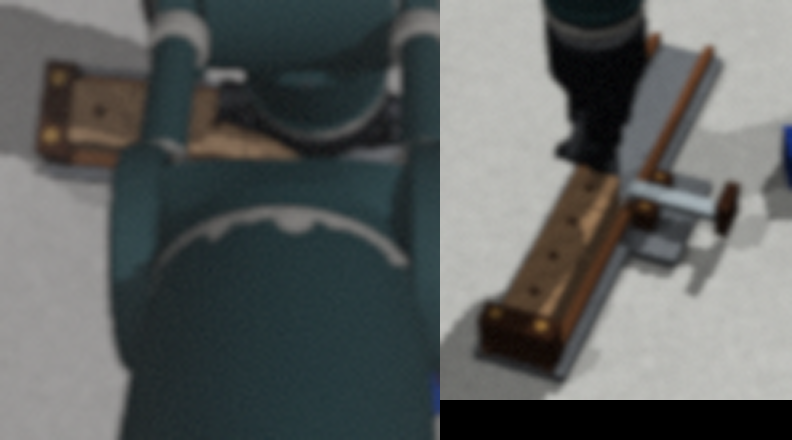

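Both views show the row nearly home. The mark of block1 is at crop px (98,110) in the top view, and in the side view the front blank is close to the stop. There is no stop force yet, so I'll continue in 1 mm steps.

```bash
for i in 1 2 3 4; do python3 -m handwheel '{"slide":[[0,-0.001,0],[0,-0.001,0]],"turn":[0,0]}' | grep -E "position|force"; done
python3 - <<'E'
from h import *
st()
p=onplane("top",np.array([(98+.5)/4-.5+180,(110+.5)/4-.5+145]),.052)[0,:2]-O;print(p@u*1e3,p@w*1e3)
E
```

```text
position: [0.6239, 0.0228, 0.0262]
wrist_force: [-0.6, -4.5, -0.5]
position: [0.6239, 0.0229, 0.0262]
wrist_force: [-0.9, -8.3, 0.1]
position: [0.6239, 0.023, 0.0263]
wrist_force: [-2.5, -10.7, 1.3]
position: [0.6238, 0.023, 0.0263]
wrist_force: [-2.5, -13.8, 1.9]
t 6.8167 jig 4.2 -1.7 z 0.0263 rpy [ 3.136e+00  1.000e-03 -1.100e-01] F [ -2.5 -13.8   1.9] q [-0.    0.37  1.88 -0.01  0.9   1.68] 0.00033107851025556594
144.26910497162478 -1.7656292683830774
```

The force rises to 14 N with no further travel, so the row is solidly home. I'll back off, raise and go round to the bolt.

```bash
python3 -m handwheel '{"slide":[[0,0.01,0],[0,0.03,0],[0,0.045,0],[0,0.045,-0.04],[0,0.045,-0.08],[0,0.045,-0.1],[0,0.045,-0.1],[0,0.045,-0.1]],"turn":[0,0,0,0,0,0,0,0]}'; python3 -c "
from h import *
st();go(J(6,150,.12));go(J(6,150,.030))"
```

```text
time_s: 7.48
position: [0.6211, -0.0184, 0.1286]
orientation: [-3.141, -0.005, -0.112]
wrist_force: [-0.3, 0.0, -1.1]
grip_width: -0.0
t 7.4833 jig -37.2 -3.6 z 0.1286 rpy [-3.141 -0.005 -0.112] F [-0.3  0.  -1.1] q [-0.07  0.24  1.83  0.    1.07  1.61] -3.757021733374272e-05
slide [-0.1537 -0.043   0.008 ] turn -0.0003416214510962741
slide [-0.1541 -0.043   0.098 ] turn -0.0003416214510962741
```

```bash
python3 -m handwheel '{"slide":[[-0.03,-0.01,0],[-0.07,-0.02,0],[-0.11,-0.03,0],[-0.154,-0.043,0],[-0.154,-0.043,0],[-0.154,-0.043,0.03],[-0.154,-0.043,0.06],[-0.154,-0.043,0.085],[-0.154,-0.043,0.097],[-0.154,-0.043,0.097],[-0.154,-0.043,0.097]],"turn":[0,0,0,0,0,0,0,0,0,0,0]}'
python3 - <<'E'
from h import *
st()
cv2.imwrite("pics/w5.png",arm.camera("wrist")[60:320,100:460,::-1])
E
```

```text
time_s: 8.4
position: [0.4691, 0.0416, 0.0273]
orientation: [3.141, 0.005, -0.111]
wrist_force: [0.8, -0.3, -0.6]
grip_width: 0.0001
t 8.4 jig 5.6 154.2 z 0.0273 rpy [ 3.141  0.005 -0.111] F [ 0.8 -0.3 -0.6] q [0.04 0.11 2.21 0.   0.83 1.72] 0.00012672784972795798
```

View pics/w5.png

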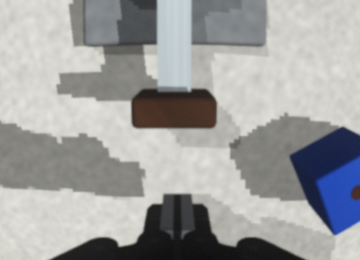

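The fingers at crop px (177,200) line up with the end piece at (174,110), and nothing is in between. Now I'll push the bolt.

```bash
python3 -m handwheel '{"slide":[[0.01,0,-0.004],[0.02,0,-0.004],[0.026,0,-0.004],[0.032,0,-0.004],[0.037,0,-0.004],[0.042,0,-0.004],[0.047,0,-0.004],[0.052,0,-0.004],[0.057,0,-0.004],[0.062,0,-0.004],[0.066,0,-0.004],[0.07,0,-0.004]],"turn":[0,0,0,0,0,0,0,0,0,0,0,0]}'; python3 -m handwheel '{"slide":[[0.002,0,0],[0.004,0,0],[0.006,0,0],[0.006,0,0]],"turn":[0,0,0,0]}' ; python3 -c "
from h import *
st()"
```

```text
time_s: 9.45
position: [0.541, 0.0338, 0.0331]
orientation: [3.142, 0.0, -0.111]
wrist_force: [-2.2, -0.7, 0.4]
grip_width: 0.0005
time_s: 9.78
position: [0.5471, 0.0332, 0.0332]
orientation: [-3.142, -0.0, -0.111]
wrist_force: [-0.1, -0.1, -0.5]
grip_width: 0.0001
t 9.7833 jig 5.8 75.7 z 0.0332 rpy [-3.142 -0.    -0.111] F [-0.1 -0.1 -0.5] q [ 0.02  0.23  2.05 -0.    0.86  1.7 ] 7.699537417420898e-05
```

```bash
for i in 1 2 3 4 5 6 7; do python3 -m handwheel '{"slide":[[0.001,0,0],[0.001,0,0]],"turn":[0,0]}' | grep -E "position|force"; done; python3 -c "
from h import *
st()"
```

```text
position: [0.5478, 0.0331, 0.0333]
wrist_force: [-0.4, 0.1, -0.4]
position: [0.5488, 0.033, 0.0333]
wrist_force: [-0.9, -0.3, -0.4]
position: [0.5498, 0.0329, 0.0333]
wrist_force: [-1.2, -0.2, 0.2]
position: [0.5498, 0.0329, 0.0332]
wrist_force: [-5.1, 0.5, 3.4]
position: [0.5498, 0.0329, 0.0331]
wrist_force: [-7.6, 1.4, 4.7]
position: [0.5498, 0.0329, 0.0329]
wrist_force: [-10.5, 0.8, 6.7]
position: [0.5498, 0.0329, 0.0327]
wrist_force: [-11.5, 1.8, 9.1]
t 10.95 jig 5.8 73.0 z 0.0327 rpy [ 3.141  0.008 -0.111] F [-11.5   1.8   9.1] q [0.01 0.24 2.03 0.   0.87 1.7 ] -5.662883932232484e-05
```

The bolt stops hard at TCP y = 73, against about 72 expected for the 55 mm stop. I'll back off and look.

```bash
python3 -m handwheel '{"slide":[[-0.01,0,0],[-0.03,0,0],[-0.05,0,0],[-0.05,0,-0.04],[-0.05,0,-0.08],[-0.05,0.04,-0.12],[-0.05,0.08,-0.15],[-0.05,0.12,-0.15],[-0.05,0.15,-0.15],[-0.05,0.18,-0.15],[-0.05,0.2,-0.15],[-0.05,0.2,-0.15]],"turn":[0,0,0,0,0,0,0,0,0,0,0,0]}'
python3 - <<'E'
from h import *
st()
a=cv2.resize(arm.camera("top")[145:255,180:290,::-1],(440,440),interpolation=cv2.INTER_CUBIC)
b=cv2.resize(arm.camera("side")[165:290,190:300,::-1],(352,400),interpolation=cv2.INTER_CUBIC)
cv2.imwrite("pics/m6.png",np.hstack([a,np.pad(b,((0,40),(0,0),(0,0)))]))
E
```

```text
time_s: 11.95
position: [0.4824, -0.165, 0.1843]
orientation: [3.139, -0.004, -0.115]
wrist_force: [0.5, 0.1, -0.1]
grip_width: 0.0002
t 11.95 jig -198.3 118.1 z 0.1843 rpy [ 3.139 -0.004 -0.115] F [ 0.5  0.1 -0.1] q [-0.38 -0.02  2.01 -0.    1.15  1.31] 0.0002312499130663635
```

View pics/m6.png

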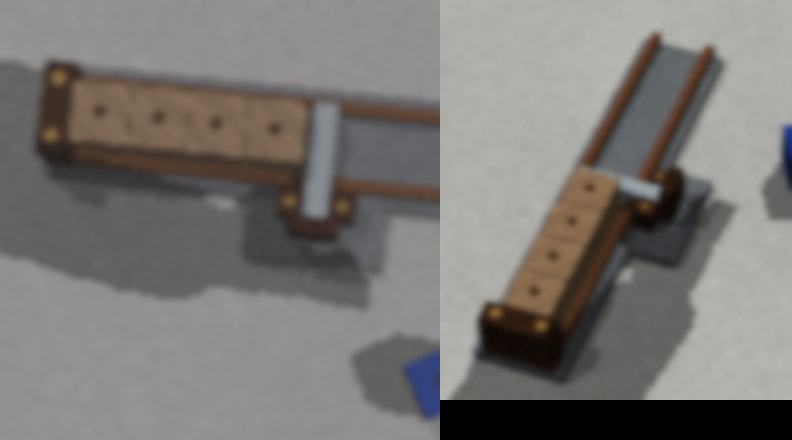

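The row is flush against the stop, with marks from (98,110) to (275,128). The bar lies right across the channel behind it at (322,160), and the end piece is up against the cheeks. The hand is clear.

```bash
python3 -m handwheel '{"slide":[[0,0,0],[0,0,0]],"turn":[0,0]}'; python3 -c "
from h import *
p=onplane('top',(np.array([(98,110),(275,128)])+.5)/4-.5+[180,145],.052)[:,:2];print(np.linalg.norm(p[0]-p[1]))
arm.sign_off()"
```

```text
time_s: 12.22
position: [0.482, -0.1597, 0.1831]
orientation: [-3.141, -0.0, -0.11]
wrist_force: [-0.8, -0.5, 0.1]
grip_width: -0.0006
0.10933860600714912
the job is handed in; nothing more can be done
```

I pushed the row home on the rearmost blank only, then pushed the bolt fully in behind it. I backed the hand off, raised it clear and handed the job in at about 12 s; sign-off gave no verdict.

**Row:** it came up hard against the end stop. The push force rose to about 14 N with no further travel.

**Bolt:** it reached its mechanical stop with the tool at y = 73 mm of the jig, against about 72 mm expected, at about 11 N.

**Final pictures:** all four blanks are flush and touching against the stop, and the bar lies right across the channel. The marks on block1 and block4 measured 109 mm apart; 108 mm is the touching distance.

**Disagreements:**
- The bolt's end piece looked about 10 mm farther in at the start than "about 0" suggests, still well under the 25 mm limit.
- My map of the jig was off by about 2 to 3 mm along the rail. Block1's mark measured 144 mm where home is 142 mm, so I relied on the contact forces there.
- I did not measure the spare, tin and figure again at the end, but the hand never went near them at low height.

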